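# Interlock spare bookends into a balanced pile

### The job

Put the three spare L-shaped bookends away as one level, balanced pile, each the opposite way round to the one under it, built on the dark bookend where it lies. First turn the teal one upside down and lower it gently onto the dark one, so that each one's upright board stands on the other's long board and the two close into a box with flush sides; then lower the light one gently on top, long board down, its upright board pointing up above the dark one's upright, sides flush. Let go, and leave the tape, calculator and pen cup alone.

Things in the scene. Friction and masses are not known exactly. Their poses are not given: they have to be found in the camera images.
- dark_mid (a point): Dark brown L-shaped wooden bookend, 0.15 kg: long board 150 x 50 x 14 mm with an upright board, 50 wide and 14 thick, at one end (70 mm tall overall). Starts on its long board, upright up. Point: centre of its 150 x 50 x 70 box. x: along the long board from upright end to free end; y: across the width; z: from the long board's outer face to the upright's tip. Foot of the pile, loose.
- teal_mid (a point): Teal L-shaped wooden bookend, 0.15 kg: long board 150 x 50 x 14 mm with an upright board, 50 wide and 14 thick, at one end (70 mm tall overall). Starts on its long board, upright up. Point: centre of its 150 x 50 x 70 box. x: along the long board from upright end to free end; y: across the width; z: from the long board's outer face to the upright's tip. 14 mm above dark_mid when closed.
- light_mid (a point): Pale L-shaped wooden bookend, 0.15 kg: long board 150 x 50 x 14 mm with an upright board, 50 wide and 14 thick, at one end (70 mm tall overall). Starts on its long board, upright up. Point: centre of its 150 x 50 x 70 box. x: along the long board from upright end to free end; y: across the width; z: from the long board's outer face to the upright's tip. 84 mm above dark_mid when done.
- dark_upright (a point): Middle of the dark bookend's upright board; axes as dark_mid. In the frame of dark_mid this point is at x -68 mm; the upright board spans x -75 to -61, the long board z -35 to -21 mm.
- teal_upright (a point): Middle of the teal bookend's upright board; axes as teal_mid. In the frame of teal_mid this point is at x -68 mm; the upright board spans x -75 to -61, the long board z -35 to -21 mm.
- light_upright (a point): Middle of the light bookend's upright board; axes as light_mid. In the frame of light_mid this point is at x -68 mm; the upright board spans x -75 to -61, the long board z -35 to -21 mm.
- dark: The dark bookend as a whole. Origin: centre of the long board's outer face, 35 mm from dark_mid; same axes. Identical in shape to the other two. Nothing holds it to the desk.
- teal: The teal bookend as a whole. Origin: centre of the long board's outer face, 35 mm from teal_mid; same axes. Its centre of mass is at x -18, z -18 mm in the frame of teal_mid. It also stands by itself on the outer face of its upright board, the long board rising 150 mm (teal_mid then 75 mm up). Closed upside down on the dark one, its highest face is 84 mm above the desk.
- light: The light bookend as a whole. Origin: centre of the long board's outer face, 35 mm from light_mid; same axes. Centre of mass at x -18, z -18 mm in the frame of light_mid. In the finished pile its long board's underside is 84 mm above the desk.
- tape: Roll of brown packing tape, 100 mm across, 48 mm high, lying flat; bystander, loose. Origin: centre of the underside, z up.
- calculator: Grey desk calculator 150 x 100 x 23 mm; bystander, loose. Origin: centre of the underside, z up, x along its length.
- pencup: Dark steel pen cup, 76 mm across, 95 mm high, with pens to 155 mm; bystander, loose. Origin: centre of the underside, z up.
Mind the look-alikes: they are no part of the job. There is more than one size of the teal; the job needs the middle-sized.

How it is judged (in metres and radians):
On the way, in this order (a step that is already met when the one before it is completed fails the run):
1. the teal bookend lies upside down and level on the dark one, the opposite way round, closed into a flush box, and is let go (x of teal_mid in the frame of dark_mid between -0.012 and 0.012 m and y of teal_mid in the frame of dark_mid between -0.012 and 0.012 m and z of teal_mid in the frame of dark_mid between 0.009 and 0.019 m and angle between the x axis of teal_mid and the x axis of dark_mid, either way round below 0.14 rad and angle between teal_mid's own z axis and vertical above 3.06 rad and x of teal_upright in the frame of dark_mid above 0.05 m and angle between dark_mid's own z axis and vertical below 0.06 rad and distance of dark_mid from where it was at the start of the episode below 0.03 m and linear speed of teal below 0.02 m/s and contact force between the fingers and teal below 0.1 N), for 0.2 s.
2. the light bookend lies level on top, upright board up, the same way round as the dark one (x of light_mid in the frame of dark_mid between -0.012 and 0.012 m and y of light_mid in the frame of dark_mid between -0.012 and 0.012 m and z of light_mid in the frame of dark_mid between 0.079 and 0.089 m and angle between the x axis of each of light_mid, teal_mid and the x axis of dark_mid, either way round below 0.14 rad and angle between light_mid's own z axis and vertical below 0.08 rad and x of light_upright in the frame of dark_mid below -0.05 m and x of teal_mid in the frame of dark_mid between -0.012 and 0.012 m and y of teal_mid in the frame of dark_mid between -0.012 and 0.012 m and z of teal_mid in the frame of dark_mid between 0.009 and 0.019 m and angle between teal_mid's own z axis and vertical above 3.06 rad and x of teal_upright in the frame of dark_mid above 0.05 m and linear speed of light below 0.02 m/s and contact force between the fingers and light below 0.1 N), for 0.2 s.
At the end, for the whole second after the job is handed in: Dark level, within 30 mm of its start; teal upside down on it, opposite way round, 14 mm higher; light on top, upright up, same way round as dark, 84 mm higher (heights within 5 mm). Both level within 0.08 rad, flush within 12 mm, parallel within 0.14 rad; all at rest, let go (all of step 2 and angle between dark_mid's own z axis and vertical below 0.06 rad and distance of dark_mid from where it was at the start of the episode below 0.03 m and linear speed of each of dark, teal below 0.02 m/s and contact force between the fingers and dark below 0.1 N and contact force between the fingers and teal below 0.1 N); the robot touches nothing.
It fails at once if the tape is shoved more than 30 mm (distance of tape from where it was at the start of the episode above 0.03 m).
It fails at once if the calculator is shoved more than 30 mm (distance of calculator from where it was at the start of the episode above 0.03 m).
It fails at once if the pencup is shoved more than 30 mm (distance of pencup from where it was at the start of the episode above 0.03 m).
It fails at once if the teal bookend is dropped: it comes down onto the pile faster than 0.45 m/s (horizontal distance between teal_mid and dark_mid below 0.04 m and z of teal_mid in the frame of dark_mid between 0.004 and 0.026 m and linear speed of teal above 0.45 m/s).
It fails at once if the light bookend is dropped: it comes down onto the pile faster than 0.45 m/s (horizontal distance between light_mid and dark_mid below 0.04 m and z of light_mid in the frame of dark_mid between 0.074 and 0.096 m and linear speed of light above 0.45 m/s).
It also fails if it takes over 72 s, if anything falls off the work surface, if the arm or the gripper's body presses on something with over 40 N, if the wrist force passes 120 N, or if a joint passes its speed limit or range.

### The arm

A 6-joint arm with a two-finger parallel gripper is mounted at the origin on the work surface. World frame = base frame: x ahead of the robot, y to its left, z up, the work surface at z = 0. Lengths are in m, angles in degrees, forces in N, time in s.
With the tool pointing down it reaches from about 0.35 to 0.875 m from the base axis. Payload 4.2 kg.
Tool frame: the origin (TCP) lies at the very end of the fingers, on their centre line; the grasp point (between the pads) lies 19 mm behind it (r.grip_point_offset is the distance from the TCP to the grasp point, in m); z points along the fingers, y is the line along which they close (so a half turn about z gives the same grasp; the last joint's range is limited). The gripper opens to 87 mm and grips with 3 to 60 N. Pads are 19 mm wide; open, the fingers measure 117 mm over their backs; the gripper's body (75 mm by 190 mm) begins 51 mm behind the grasp point.
Start: joints at [81.738, 22.042, 0.453, 0, -68.411, -14.817], TCP at [0.245, 0.575, 0.223] pointing down, gripper open.
Joint ranges: [-179.83, 179.83], [-69.29, 118.12], [-61.27, 80.66], [-181.25, 117.63], [-171.15, -9.14], [-177.46, 177.46]. Speed limits (degrees/s): [159.86, 159.86, 180, 180, 180, 180].

### API

Orientations are given as a 3x3 rotation matrix whose columns are the frame's x, y, z axes.
In Python, from station import r gives the robot as it stands.
- The arm moves only by the tool move_arm, never from a script. Its argument "series" is a list of rows, each a list of 3 entries, a list of its own where there are three numbers: the turn, a rotation vector about the tool's x, y, z as a fraction of full scale, then the shift along the tool's x, y, z as a fraction of full scale, then the opening, from 0 (shut) to 1 (fully open). A call has 1 to 12 rows; each row shifts and turns the commanded pose from where the row before left it, along the tool's axes as they then stand; what a row does not reach is not made up. Full scale, the value 1, is 0.5 m for a shift and 0.1 rad for a turn. A row lasts 1/10 s, in which the tool goes at most 50 mm and 8.59 degrees, less where a joint would pass 70% of its speed; a pose out of reach is approached as far as the arm can. A call with a number of a shift or a turn outside -1 to 1 is refused whole. A call with a gripper value outside its range is refused whole. The fingers move at their own pace and stop on an object; the grip force is fixed at half the most. Time passes only in rows, so rows that do not move let the fingers close. It gives the time, the measured TCP pose, the force, the opening and the grip force at its end, in the units of the state.
- r.sense(): the state, without advancing time (a new reading comes with each control period).
- r.capture(name): name is "scene" or "top"; returns a dict with "img" (420x560x3 uint8, red, green, blue), "fx", "fy", "cx", "cy" (pixels), "origin" and "orientation" of the camera in the world. Camera axes: x right, y up, looking along -z (the intrinsics and any distortion apply to the point x, -y, -z); pixel columns grow to the right and rows downward; lengths in m; the calibration is good to about 2 mm. A picture is of the moment at which its call begins. There is no depth.
- r.finish_job(): hands the job in; it is judged then, once.
Trained networks look in the newest picture that a camera, given by its name, has taken for a name from the list of things; names that differ only in an ending like _2 or _b are one class to them, and where a whole thing is asked for, a point or a joint stands for the part that bears it (a point fixed in the world has none). Each returns a list of dicts, best first, with "score" (0 to 1); they miss things now and then, are a little off and sometimes report something else, mostly with a low value. They report only what shows in the picture. A call takes as long as a camera call. They do not tell look-alikes from the thing itself.
- r.cut_out(target, camera): "pixels" (420x560 bool, what is visible of it) and "centre" ([column, row] in pixels, amid what is visible of it).
- r.pinpoint(target, camera): "centre" ([column, row] in pixels: a listed point, or the origin of a listed thing).
The state is a dict: "time_s": time; "joints": joint angles; "joint_velocities": joint speeds; "effort": joint torques, N m; "tcp_pos": TCP position; "ee_rot": TCP orientation; "wrist_force": force on the tool from outside, world axes, zero at the start; "moment": the same for the moment, N m; "gripper_width": opening from 0.0 (shut) to 1.0 (fully open); "gripper_force": force on a finger pad.
Only numpy, scipy, OpenCV 4.12 (cv2) and the standard library are available. Lean on these libraries where they do the work, as an engineer would, in place of code of your own. Each camera call takes 0.05 s, during which the arm holds its last target. There are 200 camera calls.

## Working session

There is one attempt and no reset: what is moved stays moved. The work goes in short steps, Python scripts to look and compute and a tool call to move; the robot and the scene stay as the last step left them, time stands still between calls to the robot, and variables do not carry over. Pictures are saved under pics/ and viewed, at most 10 in all, crops included, and the job is handed in when it is done.

Besides the shell and the picture viewer there is one more tool, called by a JSON object that holds its "name" and its "arguments". move_arm: Moves the arm, as the interface text tells. Its arguments: {"type":"object","properties":{"series":{"type":"array"}},"required":["series"]}

```bash
ls; mkdir -p pics
python3 - <<'E'
from station import r
import cv2,numpy as np
for c in ["scene","top"]:
    d=r.capture(c); cv2.imwrite(f"pics/{c}0.png",cv2.cvtColor(d["img"],cv2.COLOR_RGB2BGR))
    print(c,{k:(np.round(v,4).tolist() if k!="img" else 0) for k,v in d.items()})
    for t in ["dark_mid","teal_mid","light_mid","dark_upright","teal_upright","light_upright"]:
        print(t,[(np.round(x["centre"],1).tolist(),round(x["score"],2)) for x in r.pinpoint(t,c)])
print(r.sense())
E
```

```text
pics
scene {'img': 0, 'fx': 487.6472, 'fy': 487.6472, 'cx': 275.2347, 'cy': 208.5956, 'origin': [1.527, 0.3318, 0.8331], 'orientation': [[-0.3519, -0.5816, 0.7334], [0.9359, -0.2333, 0.264], [0.0176, 0.7793, 0.6264]]}
dark_mid [([290.9, 193.3], 0.98)]
teal_mid [([98.3, 184.7], 0.74), ([201.3, 160.9], 0.73), ([175.0, 193.2], 0.67)]
light_mid [([404.3, 220.6], 0.97)]
dark_upright [([268.7, 184.2], 0.92)]
teal_upright [([64.7, 191.9], 0.66), ([167.6, 206.3], 0.57), ([319.8, 284.2], 0.51)]
light_upright [([433.9, 223.3], 0.63)]
top {'img': 0, 'fx': 458.9761, 'fy': 458.9761, 'cx': 279.8719, 'cy': 209.6386, 'origin': [0.485, -0.0195, 1.5228], 'orientation': [[-0.0166, 0.9967, -0.0791], [-0.9998, -0.0161, 0.0074], [0.0061, 0.0792, 0.9968]]}
dark_mid [([265.7, 240.7], 0.91), ([325.0, 160.7], 0.28)]
teal_mid [([414.8, 181.1], 0.93), ([364.3, 251.9], 0.81), ([358.4, 200.5], 0.53)]
light_mid [([165.9, 238.8], 0.8)]
dark_upright [([284.7, 242.7], 0.96), ([322.6, 162.1], 0.36), ([360.7, 249.5], 0.22)]
teal_upright [([357.6, 188.7], 0.93), ([378.3, 263.6], 0.6), ([434.8, 158.8], 0.59)]
light_upright [([150.8, 237.8], 0.86)]
{'time_s': 0.7, 'joints': array([ 8.17384751e+01,  2.20405377e+01,  4.52266075e-01, -9.16252099e-04,
       -6.84121962e+01, -1.48161648e+01]), 'joint_velocities': array([-0.06608011,  0.04820612, -0.01068453, -0.01386699,  0.05197614,
       -0.06359535]), 'effort': array([-7.06996780e-04, -3.90329611e+01,  1.87585920e+01,  4.22389761e+00,
        1.56077865e-02, -1.75435252e-05]), 'tcp_pos': array([0.2449548 , 0.57496254, 0.22255728]), 'ee_rot': array([[ 9.19971893e-01, -3.91984332e-01, -1.58888565e-05],
       [-3.91984332e-01, -9.19971893e-01, -5.94389815e-06],
       [-1.22873864e-05,  1.16964020e-05, -1.00000000e+00]]), 'wrist_force': array([ 0.512503  , -0.0689002 ,  0.18942292]), 'moment': array([-0.03445417, -0.01127039, -0.0177393 ]), 'gripper_force': 0.0, 'gripper_width': 0.9988218523101698}
```

View pics/scene0.png

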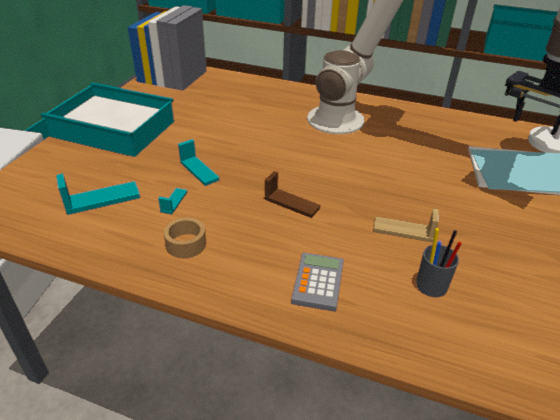

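View pics/top0.png

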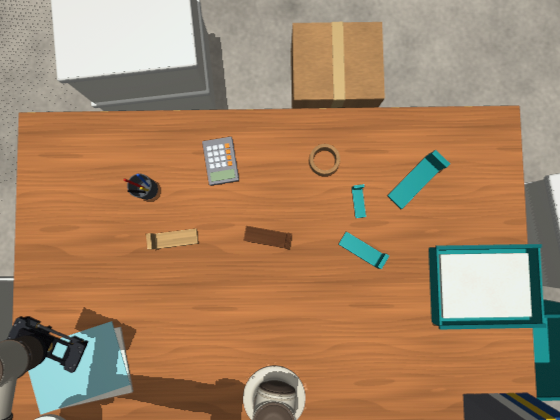

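The teal candidates in the top view are large at (418,180), small at (359,201) and medium at (363,251). In the scene view those are (100,192), (174,201) and (200,162). The one at top (363,251) looks middle-sized, so I'll fit models to the masks to check the size.

```bash
cat > h.py <<'E'
from station import r
import cv2,numpy as np
from scipy.optimize import minimize
def proj(d,P):
    R=np.array(d["orientation"]);q=(np.asarray(P)-d["origin"])@R
    return np.c_[d["cx"]+d["fx"]*q[:,0]/-q[:,2], d["cy"]+d["fy"]*q[:,1]/q[:,2]]
def onplane(d,px,z):
    R=np.array(d["orientation"]);v=R@np.array([(px[0]-d["cx"])/d["fx"],-(px[1]-d["cy"])/d["fy"],-1]);o=np.array(d["origin"])
    return o+v*(z-o[2])/v[2]
def box(a,b): return np.array([[x,y,z] for x in(a[0],b[0]) for y in(a[1],b[1]) for z in(a[2],b[2])])
PARTS=[box((-.075,-.025,-.035),(.075,.025,-.021)),box((-.075,-.025,-.035),(-.061,.025,.035))]
def render(d,c,R,s=1,k=4):
    m=np.zeros((420*k,560*k),np.uint8)
    for p in PARTS:
        u=proj(d,s*p@R.T+c); cv2.fillConvexPoly(m,cv2.convexHull(np.round((u+.5)*k).astype(np.int32)),1)
    return cv2.resize(m.astype(np.float32),(560,420),interpolation=cv2.INTER_AREA)
def Rz(a): return np.array([[np.cos(a),-np.sin(a),0],[np.sin(a),np.cos(a),0],[0,0,1]])
def fit(views,x0,base=np.eye(3),z=.035,size=False):
    """views: [(d,mask)]; x0=(x,y,yaw); returns x,y,yaw(,scale),iou"""
    def f(v):
        s=v[3] if size else 1; c=np.array([v[0],v[1],z*s]);t=0
        for d,m in views:
            q=render(d,c,Rz(v[2])@base,s); t+=1-np.minimum(q,m).sum()/np.maximum(q,m).sum()
        return t/len(views)
    v0=list(x0)+([1.] if size else [])
    S=np.vstack([v0]+[np.array(v0)+e for e in np.diag([.015,.015,.2]+([.15] if size else []))])
    o=minimize(f,v0,method="Nelder-Mead",options=dict(initial_simplex=S,xatol=2e-4,fatol=1e-4,maxiter=250))
    return np.r_[o.x,1-o.fun]
E
cat > look.py <<'E'
from h import *
D={c:r.capture(c) for c in("top","scene")}
for n,tp,up in [("dark",(266,241),(285,243)),("light",(166,239),(151,238)),("teal",(363,251),(380,264))]:
    V=[]
    a=onplane(D["top"],tp,.02);b=onplane(D["top"],up,.05);yaw=np.arctan2(*(a-b)[1::-1])
    for c in D:
        ms=r.cut_out(n,c); e=proj(D[c],[a])[0]
        m=min(ms,key=lambda m:np.hypot(*(np.array(m["centre"])-e))); print(c,m["centre"],round(m["score"],2),int(m["pixels"].sum()))
        V.append((D[c],m["pixels"].astype(np.float32)))
    for sz in (True,False): print(n,np.round(fit(V,(a[0],a[1],yaw),size=sz),4))
for n,t,z in [("tape",(324,160),.048),("calculator",(221,160),.023),("pencup",(143,187),.095)]: print(n,onplane(D["top"],t,z).round(3))
im=D["scene"]["img"][120:240,40:340]; cv2.imwrite("pics/crop1.png",cv2.cvtColor(cv2.resize(im,None,fx=2.6,fy=2.6,interpolation=cv2.INTER_CUBIC),cv2.COLOR_RGB2BGR))
E
python3 look.py
```

```text
top [266.0, 234.4] 0.56 749
scene [286.1, 199.5] 0.73 976
dark [0.5169 0.0153 1.3854 0.9871 0.9167]
dark [0.5166 0.0147 1.3854 0.9158]
top [169.8, 238.8] 0.73 811
scene [407.6, 227.2] 0.69 1134
light [ 0.5151  0.32   -1.4832  0.9964  0.9373]
light [ 0.5156  0.3202 -1.4757  0.9385]
top [360.3, 250.0] 0.71 798
scene [192.7, 162.9] 0.75 901
teal [ 0.47   -0.2942  1.0006  0.9883  0.9372]
teal [ 0.4701 -0.2941  1.0008  0.9361]
tape [ 0.762 -0.177  0.048]
calculator [0.772 0.161 0.023]
pencup [0.676 0.397 0.095]
```

View pics/crop1.png

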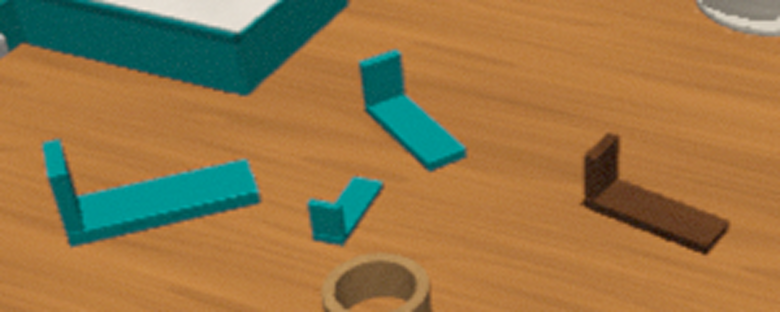

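Size check: the teal at top (363,251), scene (200,162), fits with scale 0.99 at (0.470, -0.294), so it is the middle-sized one. The others at scene (100,192) and (174,201) are clearly larger and smaller.

Plan for the teal:
1. Grip it at the inner corner with the tool tilted 45°.
2. Stand it on its upright.
3. Regrasp the long board and turn it another 90° onto the dark one.

First I'll travel over.

{"name": "move_arm", "arguments": {"series": [[[0,0,0],[0.076,0.049,-0.01],1],[[0,0,0],[0.076,0.049,-0.01],1],[[0,0,0],[0.076,0.049,-0.01],1],[[0,0,0],[0.076,0.049,-0.01],1],[[0,0,0],[0.076,0.049,-0.01],1],[[0,0,0],[0.076,0.049,-0.01],1],[[0,0,0],[0.076,0.049,-0.01],1],[[0,0,0],[0.076,0.049,-0.01],1],[[0,0,0],[0.076,0.049,-0.01],1],[[0,0,0],[0.076,0.049,-0.01],1]]}}

```text
time_s: 2.1
tcp_pos: [0.4993, 0.199, 0.2731]
ee_rot: [[0.92, -0.392, 0.001], [-0.392, -0.92, 0.0], [0.0, -0.001, -1.0]]
wrist_force: [0.4, 0.2, 0.5]
gripper_width: 1.0
gripper_force: 0.0
```

```bash
cat > plan.py <<'E'
from station import r
import numpy as np
from scipy.spatial.transform import Rotation as Ro
def xyz(yaw): c,s=np.cos(yaw),np.sin(yaw); return np.array([c,s,0]),np.array([-s,c,0]),np.array([0,0,1.])
def toolR(z,y): z=z/np.linalg.norm(z); return np.c_[np.cross(y,z),y,z]
def plan(p,R,first="turn"):
    s=r.sense(); p0,R0=np.array(s["tcp_pos"]),np.array(s["ee_rot"])
    w=Ro.from_matrix(R0.T@R).as_rotvec(); a=np.linalg.norm(w); n=max(1,int(np.ceil(a/.1)))
    d=(R if first=="turn" else R0).T@(p-p0); m=max(1,int(np.ceil(np.linalg.norm(d)/.045)))
    print("t",round(s["time_s"],2),"joints",s["joints"].round(0).tolist(),"tcp",p0.round(4),"F",s["wrist_force"].round(1),"w",round(s["gripper_width"],3),round(s["gripper_force"],1))
    print(f"turn {np.degrees(a):.1f} deg: {n} x",(w/.1/n).round(3).tolist(),"total",(w/.1).round(3).tolist()); print(f"shift ({first} first) {np.linalg.norm(d)*1e3:.0f} mm: {m} x",(d/.5/m).round(4).tolist(),"total",(d/.5).round(4).tolist())
E
cat > t1.py <<'E'
from plan import *
import sys
x,y,z=xyz(1.0008); R=toolR(-x-z,y)
g=np.array([.4701,-.2941,.035])-.0644*x-.0244*z
plan(g+float(sys.argv[1])*(x+z)/np.sqrt(2)+float(sys.argv[2])*z,R,sys.argv[3] if len(sys.argv)>3 else "turn")
E
python3 t1.py .12 .12 shift
```

```text
t 2.1 joints [39.0, 12.0, -7.0, 0.0, -71.0, 28.0] tcp [0.4993 0.199  0.2731] F [0.4 0.2 0.5] w 1.0 0.0
turn 106.8 deg: 19 x [-0.358, 0.302, 0.862] total [-6.794, 5.738, 16.38]
shift (shift first) 480 mm: 11 x [0.0309, 0.0809, 0.0104] total [0.3394, 0.8899, 0.1149]
```

{"name": "move_arm", "arguments": {"series": [[[0,0,0],[0.031,0.081,0.01],1],[[0,0,0],[0.031,0.081,0.01],1],[[0,0,0],[0.031,0.081,0.01],1],[[0,0,0],[0.031,0.081,0.01],1],[[0,0,0],[0.031,0.081,0.01],1],[[0,0,0],[0.031,0.081,0.01],1],[[0,0,0],[0.031,0.081,0.01],1],[[0,0,0],[0.031,0.081,0.01],1],[[0,0,0],[0.031,0.081,0.01],1],[[0,0,0],[0.031,0.081,0.01],1],[[0,0,0],[0.031,0.081,0.01],1]]}}

```text
time_s: 3.2
tcp_pos: [0.4805, -0.2779, 0.2176]
ee_rot: [[0.92, -0.392, 0.001], [-0.392, -0.92, -0.0], [0.001, -0.0, -1.0]]
wrist_force: [1.6, 0.9, 1.0]
gripper_width: 1.0
gripper_force: 0.0
```

{"name": "move_arm", "arguments": {"series": [[[-0.36,0.3,0.86],[0,0,0],1],[[-0.36,0.3,0.86],[0,0,0],1],[[-0.36,0.3,0.86],[0,0,0],1],[[-0.36,0.3,0.86],[0,0,0],1],[[-0.36,0.3,0.86],[0,0,0],1],[[-0.36,0.3,0.86],[0,0,0],1],[[-0.36,0.3,0.86],[0,0,0],1],[[-0.36,0.3,0.86],[0,0,0],1],[[-0.36,0.3,0.86],[0,0,0],1],[[-0.36,0.3,0.86],[0,0,0],1]]}}

```text
time_s: 4.2
tcp_pos: [0.4807, -0.276, 0.2179]
ee_rot: [[0.298, -0.952, -0.064], [-0.867, -0.242, -0.436], [0.399, 0.185, -0.898]]
wrist_force: [-1.2, 0.1, -0.1]
gripper_width: 0.997
gripper_force: 0.0
```

{"name": "move_arm", "arguments": {"series": [[[-0.36,0.3,0.86],[0,0,0],1],[[-0.36,0.3,0.86],[0,0,0],1],[[-0.36,0.3,0.86],[0,0,0],1],[[-0.36,0.3,0.86],[0,0,0],1],[[-0.36,0.3,0.86],[0,0,0],1],[[-0.36,0.3,0.86],[0,0,0],1],[[-0.36,0.3,0.86],[0,0,0],1],[[-0.36,0.3,0.86],[0,0,0],1],[[-0.36,0.3,0.86],[0,0,0],1]]}}

```text
time_s: 5.1
tcp_pos: [0.4809, -0.2759, 0.2176]
ee_rot: [[-0.379, -0.841, -0.387], [-0.594, 0.541, -0.595], [0.709, 0.004, -0.705]]
wrist_force: [0.6, -0.0, -1.0]
gripper_width: 1.004
gripper_force: 0.0
```

```bash
python3 t1.py .05 0
```

```text
t 5.1 joints [3.0, 24.0, -22.0, 36.0, -77.0, -55.0] tcp [ 0.4809 -0.2759  0.2176] F [ 0.6 -0.  -1. ] w 1.004 0.0
turn 0.3 deg: 1 x [0.045, -0.033, 0.018] total [0.045, -0.033, 0.018]
shift (turn first) 179 mm: 4 x [-0.0429, -0.0003, 0.0784] total [-0.1718, -0.0014, 0.3137]
```

{"name": "move_arm", "arguments": {"series": [[[0.05,-0.03,0.02],[-0.043,0,0.078],1],[[0,0,0],[-0.043,0,0.078],1],[[0,0,0],[-0.043,0,0.078],1],[[0,0,0],[-0.043,0,0.078],1],[[0,0,0],[0,0,0],1]]}}

```text
time_s: 5.6
tcp_pos: [0.4492, -0.3183, 0.0425]
ee_rot: [[-0.373, -0.842, -0.39], [-0.597, 0.539, -0.594], [0.71, 0.012, -0.704]]
wrist_force: [-0.8, -0.6, -0.3]
gripper_width: 1.003
gripper_force: 0.0
```

```bash
python3 t1.py 0 0;  python3 - <<'E'
from h import *
d=r.capture("scene"); im=d["img"][100:230,120:290]; cv2.imwrite("pics/c2.png",cv2.cvtColor(cv2.resize(im,None,fx=4,fy=4,interpolation=cv2.INTER_CUBIC),cv2.COLOR_RGB2BGR))
E
```

```text
t 5.6 joints [-3.0, 36.0, -36.0, 47.0, -57.0, -70.0] tcp [ 0.4492 -0.3183  0.0425] F [-0.8 -0.6 -0.3] w 1.003 0.0
turn 0.7 deg: 1 x [0.079, -0.042, 0.085] total [0.079, -0.042, 0.085]
shift (turn first) 46 mm: 2 x [0.0006, -0.0046, 0.0457] total [0.0013, -0.0091, 0.0914]
```

View pics/c2.png

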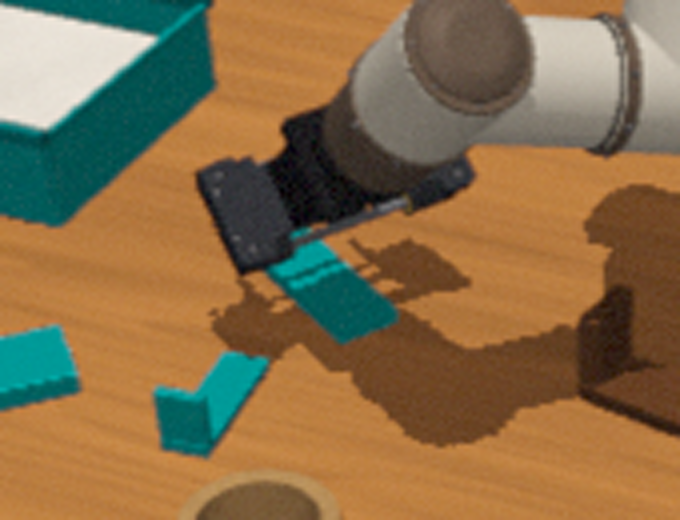

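The fingers straddle the medium teal, around scene (197,165). I'll advance and close.

{"name": "move_arm", "arguments": {"series": [[[0.08,-0.04,0.08],[0,-0.003,0.03],1],[[0,0,0],[0,-0.003,0.03],1],[[0,0,0],[0,-0.003,0.03],1],[[0,0,0],[0,0,0],1]]}}

```text
time_s: 6.05
tcp_pos: [0.4415, -0.3475, 0.0162]
ee_rot: [[-0.389, -0.843, -0.371], [-0.595, 0.537, -0.598], [0.703, -0.012, -0.711]]
wrist_force: [0.1, -0.1, 0.2]
gripper_width: 1.001
gripper_force: 0.0
```

```bash
python3 t1.py 0 0
```

```text
t 6.05 joints [-7.0, 37.0, -39.0, 54.0, -52.0, -74.0] tcp [ 0.4415 -0.3475  0.0162] F [ 0.1 -0.1  0.2] w 1.001 0.0
turn 0.8 deg: 1 x [-0.106, 0.051, -0.069] total [-0.106, 0.051, -0.069]
shift (turn first) 8 mm: 1 x [-0.0022, 0.0095, 0.0137] total [-0.0022, 0.0095, 0.0137]
```

{"name": "move_arm", "arguments": {"series": [[[0,0,0],[0,0,0],1],[[0,0,0],[0,0,0],1]]}}

```text
time_s: 6.25
tcp_pos: [0.4426, -0.3465, 0.0162]
ee_rot: [[-0.389, -0.844, -0.369], [-0.596, 0.536, -0.598], [0.703, -0.013, -0.711]]
wrist_force: [0.2, 0.3, -0.7]
gripper_width: 0.998
gripper_force: 0.0
```

```bash
python3 t1.py 0 0
```

```text
t 6.25 joints [-7.0, 37.0, -39.0, 54.0, -52.0, -74.0] tcp [ 0.4426 -0.3465  0.0162] F [ 0.2  0.3 -0.7] w 0.998 0.0
turn 0.9 deg: 1 x [-0.126, 0.061, -0.062] total [-0.126, 0.061, -0.062]
shift (turn first) 9 mm: 1 x [-0.0001, 0.0102, 0.0156] total [-0.0001, 0.0102, 0.0156]
```

{"name": "move_arm", "arguments": {"series": [[[-0.12,0.06,-0.06],[0,0.005,0.008],1],[[0,0,0],[0,0.005,0.008],1],[[0,0,0],[0,0,0],1],[[0,0,0],[0,0,0],0],[[0,0,0],[0,0,0],0],[[0,0,0],[0,0,0],0],[[0,0,0],[0,0,0],0],[[0,0,0],[0,0,0],0],[[0,0,0],[0,0,0],0],[[0,0,0],[0,0,0],0]]}}

```text
time_s: 7.25
tcp_pos: [0.4335, -0.3489, 0.0089]
ee_rot: [[-0.38, -0.841, -0.384], [-0.595, 0.54, -0.595], [0.708, 0.003, -0.706]]
wrist_force: [0.1, -0.6, 0.3]
gripper_width: 0.571
gripper_force: 30.0
```

```bash
python3 t1.py 0 0
```

```text
t 7.25 joints [-8.0, 38.0, -39.0, 55.0, -52.0, -75.0] tcp [ 0.4335 -0.3489  0.0089] F [ 0.1 -0.6  0.3] w 0.571 30.0
turn 0.2 deg: 1 x [0.026, -0.01, 0.012] total [0.026, -0.01, 0.012]
shift (turn first) 3 mm: 1 x [0.0004, -0.0024, -0.0045] total [0.0004, -0.0024, -0.0045]
```

{"name": "move_arm", "arguments": {"series": [[[0,0,0],[0.02,0,-0.02],0],[[0,0,0],[0.04,0,-0.04],0],[[0,0,0],[0.05,0,-0.05],0],[[0,0,0],[0.05,0,-0.05],0],[[0,-0.5,0],[0.03,0,-0.03],0],[[0,-0.9,0],[0,0,0],0],[[0,-0.9,0],[0,0,0],0],[[0,-0.9,0],[0,0,0],0],[[0,-0.9,0],[0,0,0],0],[[0,-0.9,0],[0,0,0],0]]}}

```text
time_s: 8.25
tcp_pos: [0.4333, -0.3484, 0.1429]
ee_rot: [[-0.518, -0.841, -0.154], [-0.809, 0.54, -0.233], [0.279, 0.004, -0.96]]
wrist_force: [-0.1, 0.6, -1.8]
gripper_width: 0.573
gripper_force: 30.0
```

{"name": "move_arm", "arguments": {"series": [[[0,-0.9,0],[0,0,0],0],[[0,-0.9,0],[0,0,0],0],[[0,-0.9,0],[0,0,0],0],[[0,-0.9,0],[0,0,0],0],[[0,-0.9,0],[0,0,0],0],[[0,-0.9,0],[0,0,0],0],[[0,-0.9,0],[0,0,0],0],[[0,-0.9,0],[0,0,0],0],[[0,-0.9,0],[0,0,0],0],[[0,-0.9,0],[0,0,0],0],[[0,-0.9,0],[0,0,0],0],[[0,-0.7,0],[0,0,0],0]]}}

```text
time_s: 9.45
tcp_pos: [0.4333, -0.3492, 0.1425]
ee_rot: [[-0.388, -0.841, 0.377], [-0.598, 0.541, 0.591], [-0.701, 0.004, -0.713]]
wrist_force: [-0.3, -0.6, -2.5]
gripper_width: 0.571
gripper_force: 30.0
```

```bash
cat > t2.py <<'E'
from plan import *
import sys
x,y,z=xyz(1.0008); plan(np.array([.4335,-.3489,float(sys.argv[1])]),toolR(x-z,y))
E
python3 t2.py .03
python3 - <<'E'
from h import *
d=r.capture("scene"); im=d["img"][60:230,100:320]; cv2.imwrite("pics/c3.png",cv2.cvtColor(cv2.resize(im,None,fx=3,fy=3,interpolation=cv2.INTER_CUBIC),cv2.COLOR_RGB2BGR))
E
```

```text
t 9.45 joints [-48.0, 30.0, 3.0, -43.0, -81.0, 29.0] tcp [ 0.4333 -0.3492  0.1425] F [-0.3 -0.6 -2.5] w 0.571 30.0
turn 0.5 deg: 1 x [0.013, -0.085, -0.043] total [0.013, -0.085, -0.043]
shift (turn first) 112 mm: 3 x [0.0528, -0.0, 0.0532] total [0.1585, -0.0, 0.1596]
```

View pics/c3.png

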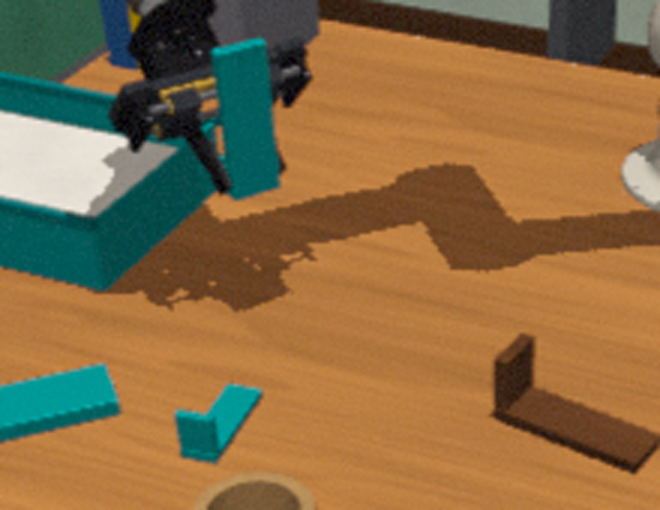

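The teal hangs standing upright in the air, at about scene (180,100). I'll shift 80 mm away from the tray and lower it.

```bash
sed -i 's/.4335,-.3489,/.4767,-.2816,/' t2.py; python3 t2.py .035
```

```text
t 9.5 joints [-48.0, 30.0, 3.0, -43.0, -81.0, 30.0] tcp [ 0.4322 -0.35    0.1406] F [ 0.7 -0.4 -3.1] w 0.569 30.0
turn 0.6 deg: 1 x [0.019, -0.065, -0.085] total [0.019, -0.065, -0.085]
shift (turn first) 133 mm: 3 x [0.0113, -0.0004, 0.0882] total [0.034, -0.0011, 0.2647]
```

{"name": "move_arm", "arguments": {"series": [[[0.02,-0.07,-0.08],[0.0085,0,0.066],0],[[0,0,0],[0.0085,0,0.066],0],[[0,0,0],[0.0085,0,0.066],0],[[0,0,0],[0.0085,0,0.066],0],[[0,0,0],[0,0,0],0],[[0,0,0],[0,0,0],0]]}}

```text
time_s: 10.1
tcp_pos: [0.4772, -0.2808, 0.0368]
ee_rot: [[-0.379, -0.845, 0.378], [-0.602, 0.535, 0.592], [-0.703, -0.003, -0.711]]
wrist_force: [-0.9, 0.2, -1.5]
gripper_width: 0.574
gripper_force: 30.0
```

```bash
python3 t2.py .010
```

```text
t 10.1 joints [-42.0, 36.0, -4.0, -48.0, -68.0, 36.0] tcp [ 0.4772 -0.2808  0.0368] F [-0.9  0.2 -1.5] w 0.574 30.0
turn 0.5 deg: 1 x [0.014, -0.062, 0.055] total [0.014, -0.062, 0.055]
shift (turn first) 27 mm: 1 x [0.0393, -0.0001, 0.0365] total [0.0393, -0.0001, 0.0365]
```

{"name": "move_arm", "arguments": {"series": [[[0.01,-0.06,0.05],[0.015,0,0.015],0],[[0,0,0],[0.015,0,0.015],0],[[0,0,0],[0.003,0,0.003],0],[[0,0,0],[0,0,0],0],[[0,0,0],[0,0,0],0]]}}

```text
time_s: 10.6
tcp_pos: [0.4775, -0.2816, 0.0141]
ee_rot: [[-0.381, -0.841, 0.384], [-0.595, 0.541, 0.595], [-0.708, -0.002, -0.706]]
wrist_force: [0.9, 0.9, -2.1]
gripper_width: 0.57
gripper_force: 30.0
```

{"name": "move_arm", "arguments": {"series": [[[0,0,0],[0.002,0,0.002],0],[[0,0,0],[0,0,0],0],[[0,0,0],[0,0,0],0]]}}

```text
time_s: 10.9
tcp_pos: [0.4775, -0.2812, 0.0127]
ee_rot: [[-0.381, -0.841, 0.384], [-0.595, 0.54, 0.595], [-0.708, -0.002, -0.706]]
wrist_force: [0.5, -0.1, -2.0]
gripper_width: 0.571
gripper_force: 30.0
```

```bash
python3 t2.py .009
```

```text
t 10.9 joints [-42.0, 38.0, -4.0, -50.0, -67.0, 38.0] tcp [ 0.4775 -0.2812  0.0127] F [ 0.5 -0.1 -2. ] w 0.571 30.0
turn 0.1 deg: 1 x [-0.019, 0.011, 0.006] total [-0.019, 0.011, 0.006]
shift (turn first) 4 mm: 1 x [0.0063, 0.001, 0.0042] total [0.0063, 0.001, 0.0042]
```

{"name": "move_arm", "arguments": {"series": [[[0,0,0],[0.002,0,0.002],0],[[0,0,0],[0,0,0],0],[[0,0,0],[0,0,0],0]]}}

```text
time_s: 11.2
tcp_pos: [0.4775, -0.2811, 0.0111]
ee_rot: [[-0.381, -0.841, 0.383], [-0.595, 0.54, 0.595], [-0.708, -0.001, -0.706]]
wrist_force: [0.1, 0.0, -2.0]
gripper_width: 0.573
gripper_force: 30.0
```

{"name": "move_arm", "arguments": {"series": [[[0,0,0],[0.002,0,0.002],0],[[0,0,0],[0,0,0],0],[[0,0,0],[0,0,0],0]]}}

```text
time_s: 11.5
tcp_pos: [0.4776, -0.2813, 0.0103]
ee_rot: [[-0.38, -0.842, 0.384], [-0.595, 0.54, 0.595], [-0.708, -0.002, -0.706]]
wrist_force: [-0.8, -0.5, 2.7]
gripper_width: 0.57
gripper_force: 30.0
```

{"name": "move_arm", "arguments": {"series": [[[0,0,0],[0.0015,0,0.0015],0],[[0,0,0],[0,0,0],0],[[0,0,0],[0,0,0],0]]}}

```text
time_s: 11.8
tcp_pos: [0.4776, -0.2813, 0.0103]
ee_rot: [[-0.379, -0.842, 0.384], [-0.595, 0.539, 0.596], [-0.709, -0.002, -0.705]]
wrist_force: [-2.6, -1.2, 7.3]
gripper_width: 0.57
gripper_force: 30.0
```

Contact with the desk. I'll release and back away.

{"name": "move_arm", "arguments": {"series": [[[0,0,0],[0,0,0],1],[[0,0,0],[0,0,0],1],[[0,0,0],[0,0,0],1],[[0,0,0],[0,0,0],1],[[0,0,0],[0,0,0],1],[[0,0,0],[0,0,-0.04],1],[[0,0,0],[0,0,-0.08],1],[[0,0,0],[0,0,-0.08],1],[[0,0,0],[-0.06,0,-0.06],1],[[0,0,0],[-0.06,0,-0.06],1],[[0,0,0],[-0.06,0,-0.06],1]]}}

```text
time_s: 12.9
tcp_pos: [0.4385, -0.3408, 0.208]
ee_rot: [[-0.382, -0.841, 0.383], [-0.594, 0.541, 0.595], [-0.708, -0.001, -0.706]]
wrist_force: [0.1, -0.7, 0.1]
gripper_width: 0.998
gripper_force: 0.0
```

```bash
cat > look2.py <<'E'
from h import *
B=np.array([[0,0,-1],[0,1,0],[1,0,0.]]) # columns: x->up, y, z->-x0
D={c:r.capture(c) for c in("top","scene")}; V=[]
for c in D:
    e=proj(D[c],[[.48,-.29,.075]])[0]
    ms=r.cut_out("teal",c)
    if not ms: print(c,"none"); continue
    m=min(ms,key=lambda m:np.hypot(*(np.array(m["centre"])-e))); print(c,e.round(),m["centre"],round(m["score"],2),int(m["pixels"].sum()))
    V.append((D[c],m["pixels"].astype(np.float32)))
for v in (V,V[:1],V[1:]): print(np.round(fit(v,(.46,-.31,1.0),base=B,z=.075),4))
im=D["scene"]["img"][60:230,100:320]; cv2.imwrite("pics/c4.png",cv2.cvtColor(cv2.resize(im,None,fx=3,fy=3,interpolation=cv2.INTER_CUBIC),cv2.COLOR_RGB2BGR))
E
python3 look2.py
```

```text
top [363. 246.] [364.1, 248.9] 0.64 387
scene [197. 152.] [198.7, 154.1] 0.85 876
[ 0.4644 -0.3031  0.9845  0.9325]
[ 0.4649 -0.3036  0.9968  0.9422]
[ 0.4632 -0.3031  1.0081  0.9382]
```

View pics/c4.png

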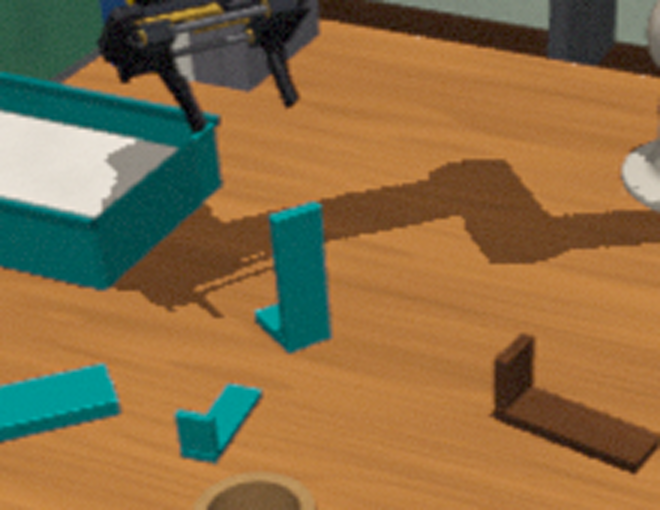

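The teal stands upright at scene (199,155), fitted at (0.464, -0.303), which matches the expected pose. Next I'll lift and swing over to the other side of it.

{"name": "move_arm", "arguments": {"series": [[[0,0,0],[-0.043,0,-0.043],1],[[0,0,0],[-0.043,0,-0.043],1],[[0,0.9,0],[0,0,0],1],[[0,0.9,0],[0,0,0],1],[[0,0.9,0],[0,0,0],1],[[0,0.9,0],[0,0,0],1],[[0,0.9,0],[0,0,0],1],[[0,0.9,0],[0,0,0],1],[[0,0.9,0],[0,0,0],1],[[0,0.9,0],[0,0,0],1],[[0,0.9,0],[0,0,0],1],[[0,0.9,0],[0,0,0],1]]}}

```text
time_s: 14.3
tcp_pos: [0.4384, -0.3402, 0.2656]
ee_rot: [[-0.536, -0.842, -0.065], [-0.836, 0.54, -0.098], [0.117, 0.002, -0.993]]
wrist_force: [0.3, -0.5, -0.0]
gripper_width: 0.997
gripper_force: 0.0
```

{"name": "move_arm", "arguments": {"series": [[[0,0.9,0],[0,0,0],1],[[0,0.9,0],[0,0,0],1],[[0,0.9,0],[0,0,0],1],[[0,0.9,0],[0,0,0],1],[[0,0.9,0],[0,0,0],1],[[0,0.9,0],[0,0,0],1],[[0,0.9,0],[0,0,0],1],[[0,0.9,0],[0,0,0],1],[[0,0.9,0],[0,0,0],1],[[0,0.9,0],[0,0,0],1]]}}

```text
time_s: 15.3
tcp_pos: [0.4385, -0.3404, 0.2658]
ee_rot: [[-0.281, -0.842, -0.46], [-0.443, 0.54, -0.716], [0.851, 0.002, -0.524]]
wrist_force: [0.2, -0.7, -0.4]
gripper_width: 1.002
gripper_force: 0.0
```

```bash
cat > t3.py <<'E'
from plan import *
import sys
b,h=map(float,sys.argv[1:3]); th=np.radians(float(sys.argv[3]) if len(sys.argv)>3 else 30)
x,y,z=xyz(.99); zt=-np.cos(th)*x-np.sin(th)*z
g=np.array([.4644,-.3031,.060])+.028*x
plan(g+(.019-b)*zt+h*z,toolR(zt,y))
E
python3 t3.py .15 .145;python3 t3.py .15 0
```

```text
t 15.3 joints [-1.0, 23.0, -27.0, 47.0, -83.0, -57.0] tcp [ 0.4385 -0.3404  0.2658] F [ 0.2 -0.7 -0.4] w 1.002 0.0
turn 1.7 deg: 1 x [-0.081, 0.285, 0.074] total [-0.081, 0.285, 0.074]
shift (turn first) 187 mm: 5 x [-0.0357, -0.0005, -0.0657] total [-0.1787, -0.0024, -0.3284]
t 15.3 joints [-1.0, 23.0, -27.0, 47.0, -83.0, -57.0] tcp [ 0.4385 -0.3404  0.2658] F [ 0.2 -0.7 -0.4] w 1.002 0.0
turn 1.7 deg: 1 x [-0.081, 0.285, 0.074] total [-0.081, 0.285, 0.074]
shift (turn first) 234 mm: 6 x [-0.0716, -0.0004, -0.0306] total [-0.4299, -0.0024, -0.1834]
```

{"name": "move_arm", "arguments": {"series": [[[-0.08,0.28,0.07],[-0.036,0,-0.066],1],[[0,0,0],[-0.036,0,-0.066],1],[[0,0,0],[-0.036,0,-0.066],1],[[0,0,0],[-0.036,0,-0.066],1],[[0,0,0],[-0.036,0,-0.066],1],[[0,0,0],[-0.063,0,0.036],1],[[0,0,0],[-0.063,0,0.036],1],[[0,0,0],[-0.063,0,0.036],1],[[0,0,0],[-0.063,0,0.036],1],[[0,0,0],[0,0,0],1]]}}

```text
time_s: 16.3
tcp_pos: [0.5397, -0.183, 0.1236]
ee_rot: [[-0.268, -0.835, -0.48], [-0.419, 0.55, -0.723], [0.867, 0.007, -0.497]]
wrist_force: [0.3, 0.3, -0.1]
gripper_width: 0.995
gripper_force: 0.0
```

```bash
python3 t3.py .04 0
```

```text
t 16.3 joints [14.0, 41.0, -17.0, 36.0, -85.0, -69.0] tcp [ 0.5397 -0.183   0.1236] F [ 0.3  0.3 -0.1] w 0.995 0.0
turn 0.4 deg: 1 x [0.048, -0.029, 0.055] total [0.048, -0.029, 0.055]
shift (turn first) 109 mm: 3 x [0.0012, -0.002, 0.0729] total [0.0035, -0.006, 0.2186]
```

{"name": "move_arm", "arguments": {"series": [[[0.05,-0.03,0.05],[0.001,-0.002,0.055],1],[[0,0,0],[0.001,-0.002,0.055],1],[[0,0,0],[0.001,-0.002,0.055],1],[[0,0,0],[0.001,0,0.055],1],[[0,0,0],[0,0,0],1],[[0,0,0],[0,0,0],1]]}}

```text
time_s: 16.9
tcp_pos: [0.4934, -0.2651, 0.0758]
ee_rot: [[-0.285, -0.837, -0.468], [-0.419, 0.548, -0.724], [0.862, -0.01, -0.507]]
wrist_force: [0.6, 0.1, 0.7]
gripper_width: 1.003
gripper_force: 0.0
```

```bash
python3 t3.py 0 0
```

```text
t 16.9 joints [7.0, 41.0, -28.0, 44.0, -74.0, -74.0] tcp [ 0.4934 -0.2651  0.0758] F [0.6 0.1 0.7] w 1.003 0.0
turn 0.8 deg: 1 x [-0.062, 0.082, -0.085] total [-0.062, 0.082, -0.085]
shift (turn first) 44 mm: 1 x [-0.0076, 0.0068, 0.0879] total [-0.0076, 0.0068, 0.0879]
```

{"name": "move_arm", "arguments": {"series": [[[-0.06,0.08,-0.08],[-0.003,0.003,0.03],1],[[0,0,0],[-0.003,0.003,0.03],1],[[0,0,0],[-0.002,0.001,0.026],1],[[0,0,0],[0,0,0],1],[[0,0,0],[0,0,0],1]]}}

```text
time_s: 17.4
tcp_pos: [0.4708, -0.2925, 0.0497]
ee_rot: [[-0.274, -0.836, -0.475], [-0.418, 0.549, -0.724], [0.866, 0.0, -0.5]]
wrist_force: [0.1, 0.1, 0.2]
gripper_width: 0.997
gripper_force: 0.0
```

```bash
python3 t3.py 0 0
```

```text
t 17.4 joints [3.0, 43.0, -32.0, 48.0, -70.0, -77.0] tcp [ 0.4708 -0.2925  0.0497] F [0.1 0.1 0.2] w 0.997 0.0
turn 0.0 deg: 1 x [0.003, 0.002, 0.002] total [0.003, 0.002, 0.002]
shift (turn first) 1 mm: 1 x [0.0022, -0.0008, 0.0006] total [0.0022, -0.0008, 0.0006]
```

Good. I'll close and lift.

{"name": "move_arm", "arguments": {"series": [[[0,0,0],[0,0,0],0],[[0,0,0],[0,0,0],0],[[0,0,0],[0,0,0],0],[[0,0,0],[0,0,0],0],[[0,0,0],[0,0,0],0],[[0,0,0],[0,0,0],0],[[0,0,0],[0,0,0],0]]}}

```text
time_s: 18.1
tcp_pos: [0.4711, -0.2921, 0.0499]
ee_rot: [[-0.275, -0.836, -0.475], [-0.418, 0.549, -0.724], [0.866, -0.0, -0.501]]
wrist_force: [0.1, 1.8, 0.7]
gripper_width: 0.569
gripper_force: 30.0
```

```bash
cat > g2.py <<'E'
from plan import *
s=r.sense(); np.savez("g2.npz",p=s["tcp_pos"],R=s["ee_rot"])
x,y,z=xyz(.99); m=np.array([.4644,-.3031,.075])
# teal frame in the world while standing: x up, y, z=-x0
T=np.c_[z,y,-x]; print("mid in tool",s["ee_rot"].T@(m-s["tcp_pos"]),"\n",(s["ee_rot"].T@T).round(3),s["gripper_width"],s["gripper_force"])
E
python3 g2.py
```

```text
mid in tool [ 0.02818602 -0.00045668 -0.00141645] 
 [[ 0.866  0.     0.501]
 [-0.     1.     0.   ]
 [-0.501 -0.     0.866]] 0.568919677837601 29.99676059000194
```

{"name": "move_arm", "arguments": {"series": [[[0,0,0],[0.03,0,-0.018],0],[[0,0,0],[0.06,0,-0.035],0],[[0,0,0],[0.07,0,-0.04],0],[[0,0,0],[0.07,0,-0.04],0],[[0,0,0],[0.07,0,-0.04],0],[[0,0,0],[0.07,0,-0.04],0],[[0,0,0],[0,0,0],0]]}}

```text
time_s: 18.8
tcp_pos: [0.4722, -0.2925, 0.2691]
ee_rot: [[-0.285, -0.836, -0.469], [-0.418, 0.548, -0.724], [0.862, -0.01, -0.506]]
wrist_force: [0.9, 0.0, -1.6]
gripper_width: 0.571
gripper_force: 30.0
```

```bash
cat > t4.py <<'E'
from plan import *
import sys
dz,first=float(sys.argv[1]),sys.argv[2]
dx,dy,dyaw=.5166,.0148,1.3854
xd,yd,z=xyz(dyaw); T=np.c_[-xd,yd,-z]
A=np.array([[.866,0,.5],[0,1,0],[-.5,0,.866]]); R=T@A.T
mid=np.array([dx,dy,.049+dz]); plan(mid-R@np.array([.0282,-.0004,-.0014]),R,first)
E
python3 t4.py .15 turn
```

```text
t 18.8 joints [4.0, 26.0, -23.0, 43.0, -88.0, -59.0] tcp [ 0.4722 -0.2925  0.2691] F [ 0.9  0.  -1.6] w 0.571 30.0
turn 91.9 deg: 17 x [0.059, -0.908, -0.251] total [1.011, -15.437, -4.262]
shift (turn first) 340 mm: 8 x [-0.0654, 0.0033, 0.0543] total [-0.5235, 0.0267, 0.4345]
```

{"name": "move_arm", "arguments": {"series": [[[0.06,-0.91,-0.25],[0,0,0],0],[[0.06,-0.91,-0.25],[0,0,0],0],[[0.06,-0.91,-0.25],[0,0,0],0],[[0.06,-0.91,-0.25],[0,0,0],0],[[0.06,-0.91,-0.25],[0,0,0],0],[[0.06,-0.91,-0.25],[0,0,0],0],[[0.06,-0.91,-0.25],[0,0,0],0],[[0.06,-0.91,-0.25],[0,0,0],0],[[0.06,-0.91,-0.25],[0,0,0],0],[[0.06,-0.91,-0.25],[0,0,0],0]]}}

```text
time_s: 19.8
tcp_pos: [0.4699, -0.2917, 0.2632]
ee_rot: [[-0.327, -0.937, -0.12], [-0.938, 0.338, -0.081], [0.116, 0.086, -0.989]]
wrist_force: [-0.5, -0.5, -1.7]
gripper_width: 0.568
gripper_force: 30.0
```

{"name": "move_arm", "arguments": {"series": [[[0.06,-0.91,-0.25],[0,0,0],0],[[0.06,-0.91,-0.25],[0,0,0],0],[[0.06,-0.91,-0.25],[0,0,0],0],[[0.06,-0.91,-0.25],[0,0,0],0],[[0.06,-0.91,-0.25],[0,0,0],0],[[0.06,-0.91,-0.25],[0,0,0],0],[[0.06,-0.91,-0.25],[0,0,0],0],[[0,0,0],[0,0,0],0]]}}

```text
time_s: 20.6
tcp_pos: [0.4695, -0.2937, 0.2615]
ee_rot: [[-0.17, -0.982, 0.084], [-0.847, 0.189, 0.497], [-0.504, 0.013, -0.864]]
wrist_force: [0.5, -0.6, -2.5]
gripper_width: 0.57
gripper_force: 30.0
```

```bash
python3 t4.py .15 turn
```

```text
t 20.6 joints [-32.0, 22.0, 11.0, -28.0, -91.0, 24.0] tcp [ 0.4695 -0.2937  0.2615] F [ 0.5 -0.6 -2.5] w 0.57 30.0
turn 0.8 deg: 1 x [0.092, 0.042, -0.108] total [0.092, 0.042, -0.108]
shift (turn first) 341 mm: 8 x [-0.0668, 0.0027, 0.0529] total [-0.5341, 0.022, 0.4229]
```

{"name": "move_arm", "arguments": {"series": [[[0.09,0.04,-0.11],[-0.067,0.003,0.053],0],[[0,0,0],[-0.067,0.003,0.053],0],[[0,0,0],[-0.067,0.003,0.053],0],[[0,0,0],[-0.067,0.003,0.053],0],[[0,0,0],[-0.067,0.003,0.053],0],[[0,0,0],[-0.067,0.003,0.053],0],[[0,0,0],[-0.067,0.003,0.053],0],[[0,0,0],[-0.067,0.003,0.053],0],[[0,0,0],[0,0,0],0]]}}

```text
time_s: 21.5
tcp_pos: [0.5185, 0.0469, 0.2123]
ee_rot: [[-0.15, -0.985, 0.087], [-0.854, 0.174, 0.49], [-0.498, -0.001, -0.867]]
wrist_force: [-0.9, -1.1, -2.8]
gripper_width: 0.571
gripper_force: 30.0
```

```bash
python3 t4.py .08 turn
python3 - <<'E'
from h import *
d=r.capture("scene"); im=d["img"][50:240,200:400]; cv2.imwrite("pics/c5.png",cv2.cvtColor(cv2.resize(im,None,fx=3,fy=3,interpolation=cv2.INTER_CUBIC),cv2.COLOR_RGB2BGR))
m=max(r.cut_out("dark","scene"),key=lambda q:q["score"]);print(m["centre"],m["score"],m["pixels"].sum())
print(fit([(d,m["pixels"].astype(np.float32))],(.5166,.0148,1.3854)))
E
```

```text
t 21.5 joints [4.0, 13.0, -9.0, -32.0, -65.0, -1.0] tcp [0.5185 0.0469 0.2123] F [-0.9 -1.1 -2.8] w 0.571 30.0
turn 0.6 deg: 1 x [0.044, -0.024, 0.096] total [0.044, -0.024, 0.096]
shift (turn first) 71 mm: 2 x [0.0411, -0.0037, 0.0575] total [0.0822, -0.0074, 0.1151]
[288.3, 199.5] 0.67 966
[0.51405557 0.01629583 1.40046074 0.89191854]
```

View pics/c5.png

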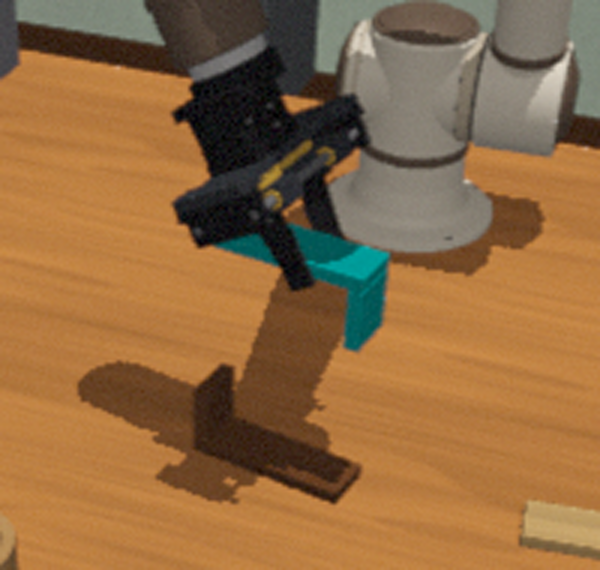

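Teal hangs inverted above the dark one, which is at crop (195-360, 365-500), i.e. scene around (290,195). I'll refine the dark pose by colour from the first pictures.

```bash
cat > dk.py <<'E'
from h import *
V=[]
for c in("top","scene"):
    d=r.capture(c); im=cv2.imread(f"pics/{c}0.png").astype(int)
    e=proj(d,[[.5166,.0148,.02]])[0].astype(int); m=np.zeros((420,560),np.uint8)
    s=np.s_[e[1]-30:e[1]+30,e[0]-36:e[0]+36]; m[s]=(im[s][...,2]<125)
    n,l,st,_=cv2.connectedComponentsWithStats(m); k=1+st[1:,4].argmax(); m=(l==k).astype(np.float32); print(c,m.sum())
    V.append((d,m))
for v in(V,V[:1],V[1:]): print(fit(v,(.5166,.0148,1.385)).round(4))
E
python3 dk.py
```

```text
top 719.0
scene 986.0
[0.5155 0.013  1.366  0.9235]
[0.5154 0.0115 1.3756 0.9508]
[0.5149 0.0152 1.3827 0.913 ]
```

```bash
sed -i 's/^dx.*/dx,dy,dyaw=.5157,.0138,1.378/' t4.py; python3 t4.py .02 turn
```

```text
t 21.7 joints [3.0, 13.0, -9.0, -32.0, -65.0, -0.0] tcp [0.52   0.0416 0.2131] F [ 0.1 -0.2 -1. ] w 0.57 30.0
turn 0.7 deg: 1 x [0.025, -0.038, 0.116] total [0.025, -0.038, 0.116]
shift (turn first) 131 mm: 3 x [0.0455, -0.0005, 0.0747] total [0.1364, -0.0014, 0.2242]
```

{"name": "move_arm", "arguments": {"series": [[[0.02,-0.04,0.11],[0.034,0,0.056],0],[[0,0,0],[0.034,0,0.056],0],[[0,0,0],[0.034,0,0.056],0],[[0,0,0],[0.034,0,0.056],0],[[0,0,0],[0,0,0],0],[[0,0,0],[0,0,0],0]]}}

```text
time_s: 22.3
tcp_pos: [0.5204, 0.0379, 0.0822]
ee_rot: [[-0.167, -0.981, 0.096], [-0.85, 0.193, 0.491], [-0.5, 0.001, -0.866]]
wrist_force: [0.4, 0.2, -0.3]
gripper_width: 0.568
gripper_force: 30.0
```

```bash
python3 t4.py .006 turn
```

```text
t 22.3 joints [2.0, 22.0, -15.0, -38.0, -52.0, 11.0] tcp [0.5204 0.0379 0.0822] F [ 0.4  0.2 -0.3] w 0.568 30.0
turn 0.1 deg: 1 x [-0.001, 0.003, -0.011] total [-0.001, 0.003, -0.011]
shift (turn first) 14 mm: 1 x [0.0134, 0.0008, 0.0254] total [0.0134, 0.0008, 0.0254]
```

{"name": "move_arm", "arguments": {"series": [[[0,0,0],[0.0065,0.001,0.0125],0],[[0,0,0],[0.0065,0,0.0125],0],[[0,0,0],[0,0,0],0],[[0,0,0],[0,0,0],0]]}}

```text
time_s: 22.7
tcp_pos: [0.5197, 0.0399, 0.0682]
ee_rot: [[-0.165, -0.982, 0.096], [-0.85, 0.191, 0.492], [-0.501, -0.0, -0.865]]
wrist_force: [-0.0, -0.2, -1.2]
gripper_width: 0.573
gripper_force: 30.0
```

```bash
python3 t4.py 0 turn
python3 - <<'E'
from h import *
d=r.capture("scene"); im=d["img"][110:240,230:370]; cv2.imwrite("pics/c6.png",cv2.cvtColor(cv2.resize(im,None,fx=4.5,fy=4.5,interpolation=cv2.INTER_CUBIC),cv2.COLOR_RGB2BGR))
E
```

```text
t 22.7 joints [2.0, 23.0, -16.0, -39.0, -51.0, 13.0] tcp [0.5197 0.0399 0.0682] F [-0.  -0.2 -1.2] w 0.573 30.0
turn 0.1 deg: 1 x [0.001, 0.011, 0.008] total [0.001, 0.011, 0.008]
shift (turn first) 6 mm: 1 x [0.0086, -0.0013, 0.0097] total [0.0086, -0.0013, 0.0097]
```

View pics/c6.png

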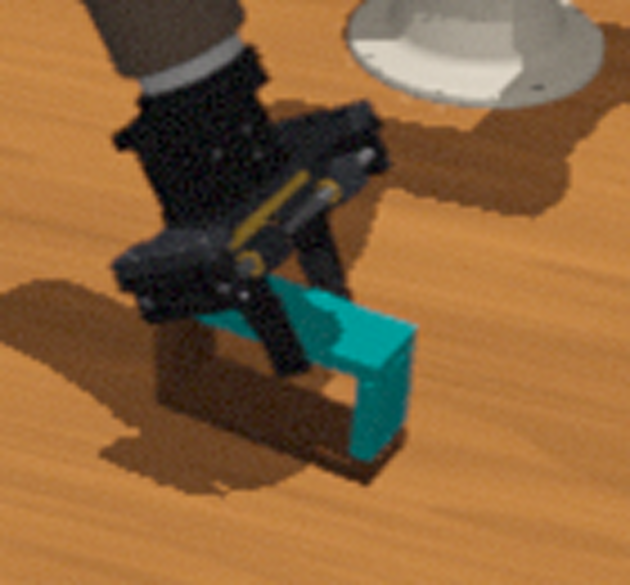

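Aligned and about 6 mm above the dark one, so I'll lower it in small steps.

{"name": "move_arm", "arguments": {"series": [[[0,0,0],[0.0045,-0.001,0.005],0],[[0,0,0],[0,0,0],0],[[0,0,0],[0.002,0,0.0025],0],[[0,0,0],[0,0,0],0],[[0,0,0],[0,0,0],0]]}}

```text
time_s: 23.25
tcp_pos: [0.52, 0.0389, 0.0629]
ee_rot: [[-0.166, -0.982, 0.096], [-0.85, 0.191, 0.492], [-0.501, 0.0, -0.866]]
wrist_force: [0.2, -0.6, -1.2]
gripper_width: 0.571
gripper_force: 30.0
```

{"name": "move_arm", "arguments": {"series": [[[0,0,0],[0.001,0,0.0015],0],[[0,0,0],[0,0,0],0],[[0,0,0],[0,0,0],0]]}}

```text
time_s: 23.55
tcp_pos: [0.52, 0.0389, 0.0629]
ee_rot: [[-0.165, -0.982, 0.096], [-0.849, 0.191, 0.492], [-0.501, -0.0, -0.865]]
wrist_force: [-1.5, -1.1, 5.7]
gripper_width: 0.572
gripper_force: 30.0
```

{"name": "move_arm", "arguments": {"series": [[[0,0,0],[0.001,0,0.0018],0],[[0,0,0],[0,0,0],0],[[0,0,0],[0,0,0],0]]}}

```text
time_s: 23.85
tcp_pos: [0.5201, 0.0389, 0.0628]
ee_rot: [[-0.164, -0.982, 0.096], [-0.849, 0.19, 0.493], [-0.502, -0.0, -0.865]]
wrist_force: [-2.5, -2.0, 11.4]
gripper_width: 0.574
gripper_force: 30.0
```

Seated. I'll relieve the load, open and retreat.

{"name": "move_arm", "arguments": {"series": [[[0,0,0],[-0.001,0,-0.002],0],[[0,0,0],[0,0,0],0],[[0,0,0],[0,0,0],0.65],[[0,0,0],[0,0,0],0.75],[[0,0,0],[0,0,0],1],[[0,0,0],[0,0,0],1],[[0,0,0],[0,0,0],1],[[0,0,0],[0,0,-0.03],1],[[0,0,0],[0,0,-0.06],1],[[0,0,0],[0,0,-0.09],1],[[0,0,0],[0,0,-0.09],1],[[0,0,0],[0,0,-0.09],1]]}}

```text
time_s: 25.05
tcp_pos: [0.502, -0.0511, 0.2205]
ee_rot: [[-0.165, -0.982, 0.096], [-0.85, 0.191, 0.491], [-0.5, -0.001, -0.866]]
wrist_force: [0.4, 1.1, -0.2]
gripper_width: 0.998
gripper_force: 0.0
```

{"name": "move_arm", "arguments": {"series": [[[0,0,0],[-0.04,0.05,-0.06],1],[[0,0,0],[-0.04,0.05,-0.06],1],[[0,0,0],[0,0,0],1]]}}

```text
time_s: 25.35
tcp_pos: [0.4542, -0.0368, 0.2969]
ee_rot: [[-0.159, -0.981, 0.107], [-0.851, 0.191, 0.489], [-0.5, -0.013, -0.866]]
wrist_force: [0.6, -0.5, -0.4]
gripper_width: 1.003
gripper_force: 0.0
```

```bash
cat > chk.py <<'E'
from h import *
import sys
D={c:r.capture(c) for c in("top","scene")}
N=[("dark",np.eye(3),.035,(.5157,.0138,1.378)),("teal",np.diag([1.,-1,-1]),.049,(.5157,.0138,1.378-np.pi)),("light",np.eye(3),float(sys.argv[1]),eval(sys.argv[2]))]
for n,B,z,x0 in N:
    V=[]
    for c in D:
        e=proj(D[c],[[x0[0],x0[1],z]])[0]; ms=r.cut_out(n,c)
        if not ms: print(n,c,"none"); continue
        m=min(ms,key=lambda m:np.hypot(*(np.array(m["centre"])-e))); print(n,c,e.round(),m["centre"],round(m["score"],2),int(m["pixels"].sum()))
        V.append((D[c],m["pixels"].astype(np.float32)))
    for v in (V,V[:1],V[1:]): print(n,fit(v,x0,base=B,z=z).round(4))
d=D["scene"];im=d["img"][100:260,220:470]; cv2.imwrite(f"pics/{sys.argv[3]}.png",cv2.cvtColor(cv2.resize(im,None,fx=3,fy=3,interpolation=cv2.INTER_CUBIC),cv2.COLOR_RGB2BGR))
E
python3 chk.py .035 "(.5155,.3202,-1.4757)" c7
```

```text
dark top none
dark scene [291. 194.] [287.9, 198.7] 0.71 843
dark [0.5146 0.0165 1.3811 0.7495]
dark [0.5146 0.0165 1.3811 0.7495]Traceback (most recent call last):
  File "chk.py", line 12, in <module>
    for v in (V,V[:1],V[1:]): print(n,fit(v,x0,base=B,z=z).round(4))
                                      ~~~^^^^^^^^^^^^^^^^^
  File "h.py", line 27, in fit
    o=minimize(f,v0,method="Nelder-Mead",options=dict(initial_simplex=S,xatol=2e-4,fatol=1e-4,maxiter=250))
    res = _minimize_neldermead(fun, x0, args, callback, bounds=bounds,
                               **options)
    fsim[k] = func(sim[k])
              ~~~~^^^^^^^^
    fx = function(np.copy(x), *(wrapper_args + args))
  File "h.py", line 24, in f
    return t/len(views)
           ~^~~~~~~~~~~
ZeroDivisionError: division by zero
```

```bash
sed -i 's/    for v in (V,V\[:1\],V\[1:\]): print/    for v in [q for q in (V,V[:1],V[1:]) if q]: print/' chk.py; python3 chk.py .035 "(.5155,.3202,-1.4757)" c7
```

```text
dark top [267. 237.] [256.7, 232.6] 0.18 498
dark scene [291. 194.] [286.1, 198.6] 0.65 762
dark [0.5207 0.0207 1.4081 0.6278]
dark [0.5218 0.0224 1.4247 0.6178]
dark [0.5131 0.0161 1.4061 0.7082]
teal top [266. 237.] [254.4, 233.0] 0.83 428
teal scene [292. 190.] [299.4, 182.7] 0.95 1072
teal [ 0.516   0.0145 -1.7682  0.739 ]
teal [ 0.5184  0.0172 -1.7568  0.5429]
teal [ 0.5145  0.0138 -1.7639  0.9545]
light top [172. 238.] [170.8, 239.5] 0.93 795
light scene [405. 221.] [407.2, 231.7] 0.66 1125
light [ 0.516   0.3199 -1.4731  0.9233]
light [ 0.5168  0.32   -1.477   0.9275]
light [ 0.5145  0.32   -1.4647  0.9401]
```

Teal fits at (0.5145, 0.0138) with overlap 0.95, closed on the dark one. Next is the light one.

```bash
cat > t5.py <<'E'
from plan import *
import sys
x,y,z=xyz(-1.473); plan(np.array([.516,.320,float(sys.argv[1])])-.018*x,toolR(-z,-y))
E
python3 t5.py .12
```

```text
t 25.95 joints [-6.0, 5.0, -7.0, -31.0, -77.0, 2.0] tcp [ 0.4546 -0.0357  0.2893] F [ 0.1 -0.6 -0.4] w 0.997 0.0
turn 34.3 deg: 6 x [-0.124, 0.868, -0.473] total [-0.745, 5.211, -2.839]
shift (turn first) 414 mm: 10 x [-0.0732, -0.0192, 0.0339] total [-0.732, -0.1916, 0.3387]
```

{"name": "move_arm", "arguments": {"series": [[[-0.12,0.87,-0.47],[0,0,0],1],[[-0.12,0.87,-0.47],[0,0,0],1],[[-0.12,0.87,-0.47],[0,0,0],1],[[-0.12,0.87,-0.47],[0,0,0],1],[[-0.12,0.87,-0.47],[0,0,0],1],[[-0.12,0.87,-0.47],[0,0,0],1],[[0,0,0],[-0.075,-0.02,0.02],1],[[0,0,0],[-0.075,-0.02,0.02],1],[[0,0,0],[-0.075,-0.02,0.02],1],[[0,0,0],[-0.075,-0.02,0.02],1],[[0,0,0],[-0.075,-0.02,0.02],1]]}}

```text
time_s: 27.05
tcp_pos: [0.4866, 0.1574, 0.2393]
ee_rot: [[0.095, -0.995, 0.003], [-0.995, -0.096, -0.001], [0.001, -0.003, -1.0]]
wrist_force: [0.6, -0.1, 0.1]
gripper_width: 1.0
gripper_force: 0.0
```

{"name": "move_arm", "arguments": {"series": [[[0,0,0],[-0.07,-0.02,0.04],1],[[0,0,0],[-0.07,-0.02,0.04],1],[[0,0,0],[-0.07,-0.02,0.04],1],[[0,0,0],[-0.07,-0.02,0.04],1],[[0,0,0],[-0.07,-0.02,0.04],1],[[0,0,0],[0,0,0],1],[[0,0,0],[0,0,0],1]]}}

```text
time_s: 27.75
tcp_pos: [0.5196, 0.3348, 0.1384]
ee_rot: [[0.096, -0.995, 0.001], [-0.995, -0.096, -0.003], [0.003, -0.001, -1.0]]
wrist_force: [0.3, -0.6, 0.3]
gripper_width: 0.999
gripper_force: 0.0
```

```bash
python3 t5.py .025
```

```text
t 27.75 joints [48.0, 25.0, -7.0, 0.0, -58.0, -42.0] tcp [0.5196 0.3348 0.1384] F [ 0.3 -0.6  0.3] w 0.999 0.0
turn 0.2 deg: 1 x [-0.01, -0.033, -0.014] total [-0.01, -0.033, -0.014]
shift (turn first) 114 mm: 3 x [-0.0024, 0.0034, 0.0756] total [-0.0073, 0.0101, 0.2267]
```

{"name": "move_arm", "arguments": {"series": [[[-0.01,-0.03,-0.01],[-0.002,0.003,0.075],1],[[0,0,0],[-0.002,0.003,0.075],1],[[0,0,0],[-0.002,0.003,0.075],1],[[0,0,0],[0,0,0.02],1],[[0,0,0],[0,0,0],1],[[0,0,0],[0,0,0],1]]}}

```text
time_s: 28.35
tcp_pos: [0.517, 0.3378, 0.0195]
ee_rot: [[0.096, -0.995, 0.005], [-0.995, -0.096, 0.004], [-0.004, -0.005, -1.0]]
wrist_force: [0.2, -0.3, 0.7]
gripper_width: 0.998
gripper_force: 0.0
```

```bash
python3 t5.py .0035
```

```text
t 28.35 joints [48.0, 33.0, -14.0, 0.0, -43.0, -43.0] tcp [0.517  0.3378 0.0195] F [ 0.2 -0.3  0.7] w 0.998 0.0
turn 0.4 deg: 1 x [-0.052, 0.037, -0.013] total [-0.052, 0.037, -0.013]
shift (turn first) 16 mm: 1 x [-0.0008, 0.0054, 0.0319] total [-0.0008, 0.0054, 0.0319]
```

{"name": "move_arm", "arguments": {"series": [[[-0.05,0.04,-0.01],[0,0.003,0.016],1],[[0,0,0],[0,0.002,0.015],1],[[0,0,0],[0,0,0],1],[[0,0,0],[0,0,0],0],[[0,0,0],[0,0,0],0],[[0,0,0],[0,0,0],0],[[0,0,0],[0,0,0],0],[[0,0,0],[0,0,0],0],[[0,0,0],[0,0,0],0],[[0,0,0],[0,0,0],0]]}}

```text
time_s: 29.35
tcp_pos: [0.513, 0.3369, 0.0017]
ee_rot: [[0.097, -0.995, -0.003], [-0.995, -0.097, -0.003], [0.002, 0.003, -1.0]]
wrist_force: [-0.6, -0.3, -0.0]
gripper_width: 0.569
gripper_force: 30.0
```

```bash
python3 t5.py .0035
```

```text
t 29.35 joints [48.0, 34.0, -15.0, -0.0, -41.0, -43.0] tcp [0.513  0.3369 0.0017] F [-0.6 -0.3 -0. ] w 0.569 30.0
turn 0.2 deg: 1 x [0.031, -0.024, -0.005] total [0.031, -0.024, -0.005]
shift (turn first) 2 mm: 1 x [-0.0017, -0.0026, -0.0035] total [-0.0017, -0.0026, -0.0035]
```

{"name": "move_arm", "arguments": {"series": [[[0,0,0],[0,0,-0.03],0],[[0,0,0],[0,0,-0.06],0],[[0,0,0],[0,0,-0.09],0],[[0,0,0],[0,0,-0.09],0],[[0,0,0],[0,0,-0.09],0],[[0,0,0],[0,0,-0.06],0],[[0,0,0],[0,0,0],0]]}}

```text
time_s: 30.05
tcp_pos: [0.5156, 0.3391, 0.2174]
ee_rot: [[0.098, -0.995, 0.005], [-0.995, -0.098, 0.004], [-0.004, -0.006, -1.0]]
wrist_force: [1.3, 0.4, -1.7]
gripper_width: 0.568
gripper_force: 30.0
```

```bash
cat > t6.py <<'E'
from plan import *
import sys
xd,yd,z=xyz(1.378); R=toolR(-z,-yd)
mid=np.array([.515,.0138,.119+float(sys.argv[1])]); plan(mid-R@np.array([.0171,0,-.0333]),R,sys.argv[2])
E
python3 t6.py .12 shift
```

```text
t 30.05 joints [48.0, 21.0, -2.0, 0.0, -67.0, -43.0] tcp [0.5156 0.3391 0.2174] F [ 1.3  0.4 -1.7] w 0.568 30.0
turn 163.3 deg: 29 x [-0.002, -0.003, -0.983] total [-0.068, -0.075, -28.509]
shift (shift first) 342 mm: 8 x [0.085, 0.0093, 0.0025] total [0.6802, 0.0748, 0.0202]
```

{"name": "move_arm", "arguments": {"series": [[[0,0,0],[0.085,0.009,0.002],0],[[0,0,0],[0.085,0.009,0.002],0],[[0,0,0],[0.085,0.009,0.002],0],[[0,0,0],[0.085,0.009,0.002],0],[[0,0,0],[0.085,0.009,0.002],0],[[0,0,0],[0.085,0.009,0.002],0],[[0,0,0],[0.085,0.009,0.002],0],[[0,0,0],[0.085,0.009,0.002],0]]}}

```text
time_s: 30.85
tcp_pos: [0.5095, -0.0061, 0.2032]
ee_rot: [[0.097, -0.995, -0.005], [-0.995, -0.097, -0.003], [0.002, 0.006, -1.0]]
wrist_force: [0.4, -0.4, -1.9]
gripper_width: 0.572
gripper_force: 30.0
```

{"name": "move_arm", "arguments": {"series": [[[0,0,-0.98],[0,0,0],0],[[0,0,-0.98],[0,0,0],0],[[0,0,-0.98],[0,0,0],0],[[0,0,-0.98],[0,0,0],0],[[0,0,-0.98],[0,0,0],0],[[0,0,-0.98],[0,0,0],0],[[0,0,-0.98],[0,0,0],0],[[0,0,-0.98],[0,0,0],0],[[0,0,-0.98],[0,0,0],0],[[0,0,-0.98],[0,0,0],0]]}}

```text
time_s: 31.85
tcp_pos: [0.5097, -0.0045, 0.203]
ee_rot: [[0.882, -0.47, -0.006], [-0.471, -0.882, -0.003], [-0.004, 0.005, -1.0]]
wrist_force: [-0.9, 0.4, -1.5]
gripper_width: 0.569
gripper_force: 30.0
```

{"name": "move_arm", "arguments": {"series": [[[0,0,-0.98],[0,0,0],0],[[0,0,-0.98],[0,0,0],0],[[0,0,-0.98],[0,0,0],0],[[0,0,-0.98],[0,0,0],0],[[0,0,-0.98],[0,0,0],0],[[0,0,-0.98],[0,0,0],0],[[0,0,-0.98],[0,0,0],0],[[0,0,-0.98],[0,0,0],0],[[0,0,-0.98],[0,0,0],0],[[0,0,-0.98],[0,0,0],0]]}}

```text
time_s: 32.85
tcp_pos: [0.5097, -0.0045, 0.203]
ee_rot: [[0.882, 0.471, -0.006], [0.471, -0.882, -0.003], [-0.006, -0.0, -1.0]]
wrist_force: [-0.0, 0.6, -1.0]
gripper_width: 0.571
gripper_force: 30.0
```

{"name": "move_arm", "arguments": {"series": [[[0,0,-0.98],[0,0,0],0],[[0,0,-0.98],[0,0,0],0],[[0,0,-0.98],[0,0,0],0],[[0,0,-0.98],[0,0,0],0],[[0,0,-0.98],[0,0,0],0],[[0,0,-0.98],[0,0,0],0],[[0,0,-0.98],[0,0,0],0],[[0,0,-0.98],[0,0,0],0],[[0,0,-0.98],[0,0,0],0],[[0,0,0],[0,0,0],0],[[0,0,0],[0,0,0],0]]}}

```text
time_s: 33.95
tcp_pos: [0.5102, -0.0045, 0.2036]
ee_rot: [[0.203, 0.979, -0.005], [0.979, -0.203, -0.003], [-0.004, -0.004, -1.0]]
wrist_force: [0.5, -0.1, -1.5]
gripper_width: 0.57
gripper_force: 30.0
```

```bash
python3 t6.py .03 turn
```

```text
t 33.95 joints [18.0, 12.0, -17.0, 0.0, -61.0, 150.0] tcp [ 0.5102 -0.0045  0.2036] F [ 0.5 -0.1 -1.5] w 0.57 30.0
turn 0.7 deg: 1 x [-0.04, 0.037, -0.117] total [-0.04, 0.037, -0.117]
shift (turn first) 88 mm: 2 x [0.0018, 0.0012, 0.0879] total [0.0036, 0.0025, 0.1759]
```

{"name": "move_arm", "arguments": {"series": [[[-0.04,0.04,-0.12],[0.002,0.001,0.05],0],[[0,0,0],[0.001,0.001,0.05],0],[[0,0,0],[0,0,0.05],0],[[0,0,0],[0,0,0.026],0],[[0,0,0],[0,0,0],0],[[0,0,0],[0,0,0],0]]}}

```text
time_s: 34.55
tcp_pos: [0.5124, -0.0032, 0.1167]
ee_rot: [[0.19, 0.982, 0.002], [0.982, -0.19, 0.0], [0.001, 0.002, -1.0]]
wrist_force: [0.4, 0.5, -0.9]
gripper_width: 0.569
gripper_force: 30.0
```

```bash
python3 t6.py .006 turn
python3 - <<'E'
from h import *
d=r.capture("scene"); im=d["img"][80:250,210:390]; cv2.imwrite("pics/c8.png",cv2.cvtColor(cv2.resize(im,None,fx=3.5,fy=3.5,interpolation=cv2.INTER_CUBIC),cv2.COLOR_RGB2BGR))
E
```

```text
t 34.55 joints [18.0, 17.0, -24.0, 0.0, -49.0, 151.0] tcp [ 0.5124 -0.0032  0.1167] F [ 0.4  0.5 -0.9] w 0.569 30.0
turn 0.2 deg: 1 x [0.018, -0.005, 0.02] total [0.018, -0.005, 0.02]
shift (turn first) 25 mm: 1 x [0.0001, -0.0013, 0.0501] total [0.0001, -0.0013, 0.0501]
```

View pics/c8.png

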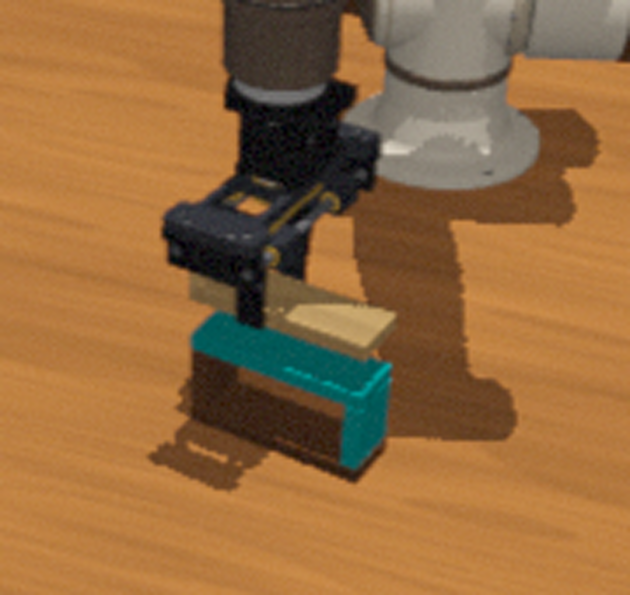

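The closed teal/dark box is flush at crop (190-390, 310-480), and the light one is aligned about 30 mm above it. I'll lower it.

{"name": "move_arm", "arguments": {"series": [[[0.02,0,0.02],[0,-0.001,0.02],0],[[0,0,0],[0,0,0.02],0],[[0,0,0],[0,0,0.01],0],[[0,0,0],[0,0,0],0],[[0,0,0],[0,0,0],0]]}}

```text
time_s: 35.1
tcp_pos: [0.5117, -0.0031, 0.0915]
ee_rot: [[0.191, 0.982, -0.0], [0.982, -0.191, 0.001], [0.001, -0.0, -1.0]]
wrist_force: [0.9, 0.4, -0.8]
gripper_width: 0.569
gripper_force: 30.0
```

{"name": "move_arm", "arguments": {"series": [[[0,0,0],[0,0,0.006],0],[[0,0,0],[0,0,0],0],[[0,0,0],[0,0,0],0]]}}

```text
time_s: 35.4
tcp_pos: [0.5117, -0.0031, 0.0887]
ee_rot: [[0.191, 0.982, 0.0], [0.982, -0.191, 0.001], [0.001, -0.0, -1.0]]
wrist_force: [-0.2, -0.4, -1.8]
gripper_width: 0.576
gripper_force: 30.0
```

```bash
python3 t6.py 0 turn
```

```text
t 35.4 joints [18.0, 19.0, -26.0, -0.0, -45.0, 151.0] tcp [ 0.5117 -0.0031  0.0887] F [-0.2 -0.4 -1.8] w 0.576 30.0
turn 0.1 deg: 1 x [-0.001, -0.009, 0.005] total [-0.001, -0.009, 0.005]
shift (turn first) 3 mm: 1 x [0.0002, 0.0, 0.0059] total [0.0002, 0.0, 0.0059]
```

{"name": "move_arm", "arguments": {"series": [[[0,0,0],[0,0,0.003],0],[[0,0,0],[0,0,0],0],[[0,0,0],[0,0,0],0]]}}

```text
time_s: 35.7
tcp_pos: [0.5116, -0.0031, 0.0871]
ee_rot: [[0.191, 0.982, -0.0], [0.982, -0.191, 0.001], [0.001, -0.0, -1.0]]
wrist_force: [0.3, -0.6, -1.0]
gripper_width: 0.57
gripper_force: 30.0
```

{"name": "move_arm", "arguments": {"series": [[[0,0,0],[0,0,0.002],0],[[0,0,0],[0,0,0],0],[[0,0,0],[0,0,0],0]]}}

```text
time_s: 36.0
tcp_pos: [0.5116, -0.0031, 0.0861]
ee_rot: [[0.191, 0.982, -0.0], [0.982, -0.191, 0.001], [0.001, -0.0, -1.0]]
wrist_force: [-0.3, -0.2, -1.7]
gripper_width: 0.573
gripper_force: 30.0
```

{"name": "move_arm", "arguments": {"series": [[[0,0,0],[0,0,0.002],0],[[0,0,0],[0,0,0],0],[[0,0,0],[0,0,0],0]]}}

```text
time_s: 36.3
tcp_pos: [0.512, -0.0031, 0.0857]
ee_rot: [[0.191, 0.982, 0.001], [0.982, -0.191, 0.001], [0.001, 0.001, -1.0]]
wrist_force: [-1.4, 0.3, 4.5]
gripper_width: 0.57
gripper_force: 30.0
```

{"name": "move_arm", "arguments": {"series": [[[0,0,0],[0,0,-0.001],0],[[0,0,0],[0,0,0],0.65],[[0,0,0],[0,0,0],0.75],[[0,0,0],[0,0,0],1],[[0,0,0],[0,0,0],1],[[0,0,0],[0,0,0],1],[[0,0,0],[0,0,-0.03],1],[[0,0,0],[0,0,-0.06],1],[[0,0,0],[0,0,-0.09],1],[[0,0,0],[0,0,-0.09],1],[[0,0,0],[0,0,-0.09],1]]}}

```text
time_s: 37.4
tcp_pos: [0.5113, -0.0033, 0.2674]
ee_rot: [[0.191, 0.982, -0.0], [0.982, -0.191, 0.001], [0.001, -0.0, -1.0]]
wrist_force: [1.2, 0.5, -0.5]
gripper_width: 0.999
gripper_force: 0.0
```

{"name": "move_arm", "arguments": {"series": [[[0,0,0],[-0.07,-0.05,0],1],[[0,0,0],[-0.07,-0.05,0],1],[[0,0,0],[-0.07,-0.05,0],1],[[0,0,0],[-0.07,-0.05,0],1],[[0,0,0],[-0.07,0,0],1],[[0,0,0],[-0.07,0,0],1],[[0,0,0],[0,0,0],1],[[0,0,0],[0,0,0],1]]}}

```text
time_s: 38.2
tcp_pos: [0.373, -0.1907, 0.2653]
ee_rot: [[0.193, 0.981, -0.0], [0.981, -0.193, 0.001], [0.001, -0.0, -1.0]]
wrist_force: [0.4, 0.2, 0.3]
gripper_width: 0.999
gripper_force: 0.0
```

```bash
python3 chk.py .119 "(.515,.0138,1.378)" c9
```

```text
dark top none
dark scene [291. 194.] [285.5, 199.6] 0.95 751
dark [0.5125 0.0156 1.4001 0.7005]
dark [0.5125 0.0156 1.4001 0.7005]
teal top [266. 237.] [417.8, 180.3] 0.62 1413
teal scene [292. 190.] [310.5, 191.1] 0.59 497
teal [ 0.5181  0.0148 -1.7484  0.2254]
teal [ 0.5157  0.0138 -1.7636  0.    ]
teal [ 0.5181  0.0148 -1.7484  0.4509]
light top [266. 236.] [264.4, 234.5] 0.6 786
light scene [293. 168.] [285.0, 175.5] 0.92 1134
light [0.5161 0.0135 1.3766 0.9374]
light [0.5168 0.0137 1.3917 0.9548]
light [0.5149 0.0129 1.3727 0.9361]
```

View pics/c9.png

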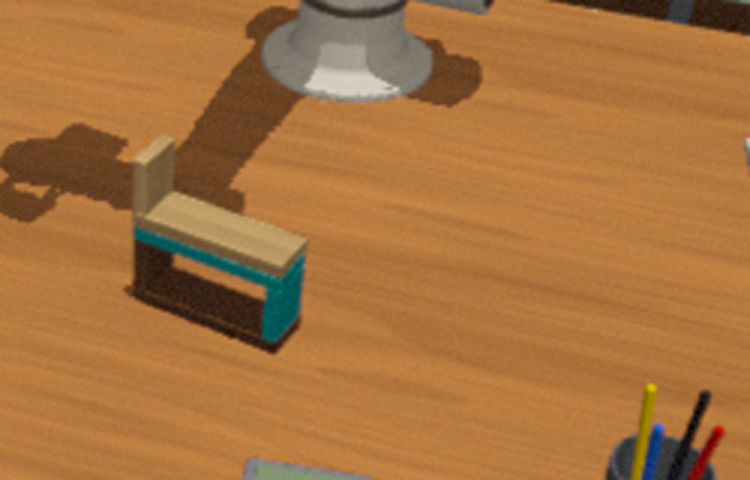

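The pile stands flush and level at crop (135-305, 135-350). The light one's upright sits above the dark one's, and the arm is clear.

```bash
python3 -c "
from station import r
print(r.finish_job())"
```

```text
the job is handed in; nothing more can be done
None
```

The three bookends stand as one level, flush pile (dark, teal upside down, light upright on top), nothing else was touched, and I handed the job in at about 38 s; no verdict came back.

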